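# Ratchet the swing clamp shut over a peg practice board

## Robot

A 6-joint arm with a two-finger parallel gripper is mounted at the origin on the work surface. World frame = base frame: x ahead of the robot, y to its left, z up, the work surface at z = 0. Lengths are in m, angles in rad, forces in N, time in s.
With the tool pointing down it reaches from about 0.35 to 0.975 m from the base axis. Payload 4.9 kg.
Tool frame: the origin (TCP) lies midway between the tips of the shut fingers; the grasp point (between the pads) lies 19 mm behind it; z points along the fingers, y is the line along which they close (so a half turn about z gives the same grasp; the last joint's range is limited). The gripper opens to 85 mm and grips with 20 to 120 N. Pads are 22 mm wide; open, the fingers measure 114 mm over their backs; the gripper's body (76 mm by 85 mm) begins 54 mm behind the grasp point. The pads swing forward as they close: fully open they stand 13 mm farther back than shut.
Start: joints at [-1.32, 0.053, 1.613, -0, 1.476, -0.119], TCP at [0.226, -0.583, 0.231] pointing down, gripper open.
Joint ranges: [-3.01, 3.01], [-1.01, 2.22], [0.06, 2.58], [-1.02, 4.17], [0.09, 2.62], [-3.14, 3.14]. Speed limits (rad/s): [2.57, 2.57, 3.14, 3.14, 3.14, 3.14].

## Interface

Orientations are given as a rotation vector (axis times angle).
In Python, from station import readout, grab_frame, bot gives the robot as it stands.
- The arm moves only by the tool arm_command, never from a script. Its argument "increments" is a list of rows, each a list of 7 numbers: the shift along the tool's x, y, z scaled (see below), then the turn, a rotation vector about the tool's x, y, z scaled (see below), then the closure, from 0 (fully open) to 1 (shut). In form: [[x, y, z, wx, wy, wz, fingers], ...]. A call has 1 to 8 rows; each row shifts and turns the commanded pose from where the row before left it, along the tool's axes as they then stand; what a row does not reach is not made up. The controller multiplies each number of a shift by 250 mm and each number of a turn by 90 degrees. A row lasts 1/10 s, in which the tool goes at most 50 mm and 8.59 degrees, less where a joint would pass 70% of its speed; a pose out of reach is approached as far as the arm can. A call with a number of a shift or a turn outside -1 to 1 is refused whole. A call with a gripper value outside its range is refused whole. The fingers move at their own pace and stop on an object; "squeeze" is the grip in N (left out, the last holds). Time passes only in rows, so rows that do not move let the fingers close. It gives the time, the measured TCP pose, the force, the opening and the grip force at its end, in the units of the state.
- readout.state(): the state, without advancing time (a new reading comes with each control period).
- grab_frame(name): name is "scene" or "top" or "wrist"; returns a dict with "color" (480x640x3 uint8, red, green, blue), "mtx" (3x3 intrinsics, pixels), "extrinsics" (4x4, takes a point from world to camera coordinates); the wrist camera has in their place "hand_eye" (4x4, takes a point from camera to tool coordinates, whose origin is the TCP and whose axes are the flange's). Camera axes: x right, y down, z forward; pixel columns grow to the right and rows downward; lengths in m; the calibration is good to about 2 mm. A picture is of the moment at which its call begins: read the wrist's pose just before it. There is no depth.
- bot.close_job(): hands the job in; it is judged then, once.
The state is a dict: "time": time; "qpos": joint angles; "dq": joint speeds; "joint_efforts": joint torques, N m; "tcp_pos": TCP position; "ee_rot": TCP orientation; "contact_force": force on the tool from outside, world axes, zero at the start; "torque": the same for the moment, N m; "gripper_width": opening from 0.0 (shut) to 1.0 (fully open); "gripper_force": force on a finger pad.
Only numpy, scipy, OpenCV 4.12 (cv2) and the standard library are available. Lean on these libraries where they do the work, as an engineer would, in place of code of your own. Each camera call takes 0.05 s, during which the arm holds its last target. There are 200 camera calls.

## Task

Clamp down the peg practice board: swing the ratchet wrench that sits on the clamp of the board's base plate back and forth until the clamp toe has turned clockwise all the way round to its stop and lies straight over the board's edge. Turn it with the wrench only, never push the toe by hand, leave the wrench on the empty base plate alone, and let go at the end.

Things in the scene. Friction and masses are not known exactly. Their poses are not given: they have to be found in the camera images.
- dock: Fixed aluminium plate, 220 x 160 x 10 mm, that carries the black and white peg board. Origin: on the clamp's vertical axis, at the table; x: the way the closed toe points, over the board. Board at x 38 to 158 mm, its black edge 32 mm high, its pegs 66 mm. Two pins 68 mm high, 50 mm from the axis, flank the wrench handle and stop its swing 0.35 rad either side of the plate's -x.
- toe: Dark steel finger of the clamp on the peg board's plate, 18 mm wide, reaching 79 mm from the clamp's vertical axis, 36 to 46 mm above the table. Origin on that axis at the table, x along the finger. Starts open, 86 to 97 degrees anticlockwise from above of the plate's x; turns clockwise to a stop pin at the plate's x. Stiff (0.2 N m), stays where left. Not to be pushed directly.
- wrench_grip (a point): Middle of the black handle (85 x 20 x 14 mm, free below) of the ratchet wrench on the peg board's clamp: 58 mm high, 125 mm from the clamp's axis, about which it only turns. x points to that axis. Swung clockwise from above (handle end towards the plate's +y) it drives the toe, 2 N at the grip; anticlockwise it slips freely. With the toe at its stop it slips at about 4 N, harmlessly.
- spare_wrench_grip (a point): The same point on the like wrench of the like clamp on the other, empty plate. Leave it alone.

How it is judged:
At the end, for the whole second after the job is handed in: the clamp toe of the peg board's base plate lies along the plate's x axis, over the board's edge, to within 0.2 rad (11 degrees) and at rest, and the wrench of the empty base plate is within 20 mm of where it was (angle between the x axis of toe and the x axis of dock, either way round below 0.2 rad and angular speed of toe below 0.1 rad/s and distance of spare_wrench_grip from where it was at the start of the episode below 0.02 m); the robot touches nothing.
It fails at once if the toe is pushed directly by the robot (contact force between toe and the fingers above 1 N or contact force between toe and the arm above 1 N).
It fails at once if the wrench of the empty base plate is moved by more than 20 mm (distance of spare_wrench_grip from where it was at the start of the episode above 0.02 m).
It also fails if it takes over 48 s, if anything falls off the work surface, if the arm or the gripper's body presses on something with over 40 N, if the wrist force passes 120 N, or if a joint passes its speed limit or range.

## Working session

There is one attempt and no reset: what is moved stays moved. The work goes in short steps, Python scripts to look and compute and a tool call to move; the robot and the scene stay as the last step left them, time stands still between calls to the robot, and variables do not carry over. Pictures are saved under pics/ and viewed, at most 10 in all, crops included, and the job is handed in when it is done.

Besides the shell and the picture viewer there is one more tool, called after "Emit:" by a JSON object that holds its "op" and its "data", one argument or row to a line. arm_command: Moves the arm, as the interface text tells. Shifts and turns lie within -1 to 1; 1 stands for 250 mm of shift or 90 degrees of turn. Its arguments: {"type":"object","properties":{"increments":{"type":"array"},"squeeze":{"type":"number"}},"required":["increments"]}

```bash
mkdir -p pics
python3 - <<'E'
from station import readout, grab_frame
import cv2,numpy as np
s=readout.state();print(s)
for n in("scene","top"):
    f=grab_frame(n);cv2.imwrite(f"pics/{n}0.png",f["color"][:,:,::-1]);print(n,f["mtx"].tolist(),np.round(f["extrinsics"],4).tolist())
f=grab_frame("wrist");print(np.round(f["hand_eye"],4).tolist())
E
```

```text
{'time': 0.0, 'qpos': array([-1.32002444e+00,  5.33727422e-02,  1.61428826e+00,  7.41959008e-06,
        1.47599443e+00, -1.18993775e-01]), 'dq': array([-0.0017255 ,  0.00050054, -0.0027411 ,  0.00063627, -0.0004253 ,
        0.00159931]), 'joint_efforts': array([ 4.50918997e-04, -3.93680906e+01, -3.70178533e+01, -1.34038405e-04,
        6.99764933e-03,  1.17621505e-05]), 'tcp_pos': array([ 0.22572436, -0.58215141,  0.2300566 ]), 'ee_rot': array([-3.08602949e+00, -5.77143684e-01,  2.01631277e-04]), 'contact_force': array([0.11988225, 0.24161341, 0.42091814]), 'torque': array([-0.02367569, -0.05632016,  0.0260626 ]), 'gripper_force': 0.0, 'gripper_width': 0.9979371859366402}
scene [[590.3523760587008, 0.0, 315.47623747477934], [0.0, 590.3523760587008, 233.49575287261294], [0.0, 0.0, 1.0]] [[-0.8409, 0.5408, 0.0193, 0.4586], [0.4122, 0.6633, -0.6246, -0.1651], [-0.3506, -0.5173, -0.7807, 1.4008], [0.0, 0.0, 0.0, 1.0]]
top [[617.2263673967933, 0.0, 316.4511212233067], [0.0, 617.2263673967933, 241.20955898106524], [0.0, 0.0, 1.0]] [[0.006, -1.0, -0.0003, -0.0133], [-0.9988, -0.0059, -0.0496, 0.5096], [0.0496, 0.0006, -0.9988, 1.3058], [0.0, 0.0, 0.0, 1.0]]
[[0.0, -0.9572, -0.2893, 0.0734], [1.0, -0.0002, 0.0006, 0.0], [-0.0006, -0.2893, 0.9572, -0.1421], [0.0, 0.0, 0.0, 1.0]]
```

View pics/top0.png

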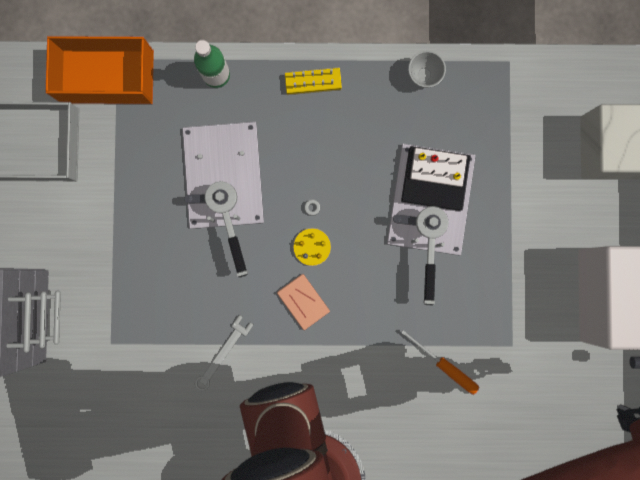

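View pics/scene0.png

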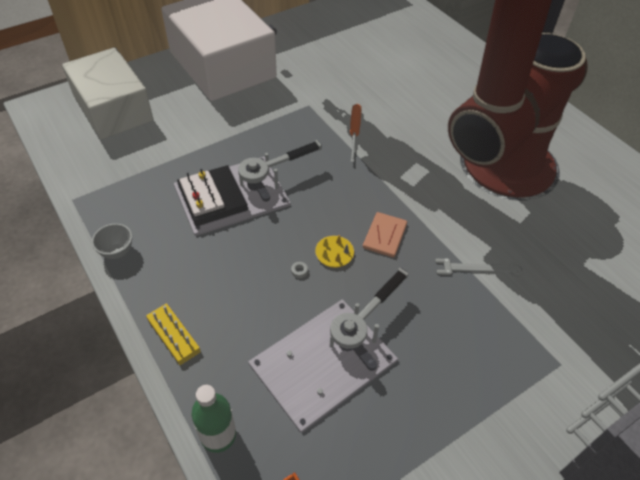

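The top view shows the peg board's plate on the right, with its clamp at about (432,222) and its handle centred at about (430,284). The toe points image-left at about (405,220). The spare wrench is on the left plate.

```bash
cat > h.py <<'E'
import numpy as np
from station import readout, grab_frame
from scipy.spatial.transform import Rotation as R
def bp(f,uv,z,E=None):
    E=f["extrinsics"] if E is None else E
    d=np.linalg.solve(f["mtx"],[*uv,1]);d=E[:3,:3].T@d;c=-E[:3,:3].T@E[:3,3]
    return c+d*(z-c[2])/d[2]
E
python3 - <<'E'
from h import *
f=grab_frame("top")
P=lambda u,z:np.round(bp(f,u,z)[:2],4)
for c in[(405,145),(474,155),(462,254),(388,244)]:print("corner",P(c,.01))
c=(P((388,244),.01)+P((462,254),.01))/2;d=(P((405,145),.01)+P((474,155),.01))/2
print("plate yaw",np.degrees(np.arctan2(*(d-c)[::-1])),c,d)
print("head",P((432,222),.07),"handle ends",P((431,265),.065),P((429,304),.065),"mid",P((430,284),.065))
g=grab_frame("scene");print("scene mid",bp(g,(304,150),.065),"head",bp(g,(253,168),.075))
s=readout.state();print(R.from_rotvec(s["ee_rot"]).as_matrix().round(3))
E
```

```text
corner [ 0.7188 -0.2   ]
corner [ 0.6979 -0.3487]
corner [ 0.4843 -0.3216]
corner [ 0.5048 -0.1634]
plate yaw -8.473096969597119 [ 0.49455 -0.2425 ] [ 0.70835 -0.27435]
head [ 0.5476 -0.2465] handle ends [ 0.4597 -0.2451] [ 0.3802 -0.2408] mid [ 0.4209 -0.2429]
scene mid [ 0.4253613  -0.23642823  0.065     ] head [ 0.55423677 -0.23750508  0.075     ]
[[ 0.932  0.361 -0.   ]
 [ 0.361 -0.932  0.001]
 [ 0.    -0.001 -1.   ]]
```

Emit:
{"op": "arm_command", "data": {
  "increments": [
    [0.15, -0.12, 0, 0, 0, 0, 0.45],
    [0.15, -0.12, 0, 0, 0, 0, 0.45],
    [0.15, -0.12, 0, 0, 0, 0, 0.45],
    [0.15, -0.12, 0, 0, 0, 0, 0.45],
    [0.15, -0.12, 0, 0, 0, 0, 0.45],
    [0.15, -0.12, 0, 0, 0, 0, 0.45],
    [0.15, -0.12, 0, 0, 0, 0, 0.45],
    [0.15, -0.12, 0, 0, 0, 0, 0.45]
  ]
}}

```text
time: 1.05
tcp_pos: [0.4194, -0.2487, 0.2314]
ee_rot: [3.088, 0.577, 0.001]
contact_force: [0.6, -0.1, -0.2]
gripper_width: 0.546
gripper_force: 0.0
```

Emit:
{"op": "arm_command", "data": {
  "increments": [
    [0, 0, 0, 0, 0, 0.085, 0.45],
    [0, 0, 0.1, 0, 0, 0.085, 0.45],
    [0, 0, 0.1, 0, 0, 0.085, 0.45],
    [0, 0, 0, 0, 0, 0, 0.45],
    [0, 0, 0, 0, 0, 0, 0.45]
  ]
}}

```text
time: 1.55
tcp_pos: [0.4187, -0.2504, 0.1813]
ee_rot: [-3.141, 0.044, 0.001]
contact_force: [-0.5, -1.0, 0.2]
gripper_width: 0.548
gripper_force: 0.0
```

Run:
```python
from h import *
import cv2
s=readout.state();print(s["tcp_pos"],s["contact_force"],s["gripper_width"])
M=R.from_rotvec(s["ee_rot"]).as_matrix();print(M.round(3))
f=grab_frame("wrist");T=np.eye(4);T[:3,:3]=M;T[:3,3]=s["tcp_pos"];E=np.linalg.inv(T@f["hand_eye"])
np.savez("w1.npz",E=E,mtx=f["mtx"])
cv2.imwrite("pics/w1.png",f["color"][:,:,::-1])
```

```text
[ 0.4186643  -0.25038156  0.18127725] [-0.48541515 -0.9886844   0.19647448] 0.5483567640678647
[[ 1.    -0.028 -0.001]
 [-0.028 -1.     0.001]
 [-0.001 -0.001 -1.   ]]
```

View pics/w1.png

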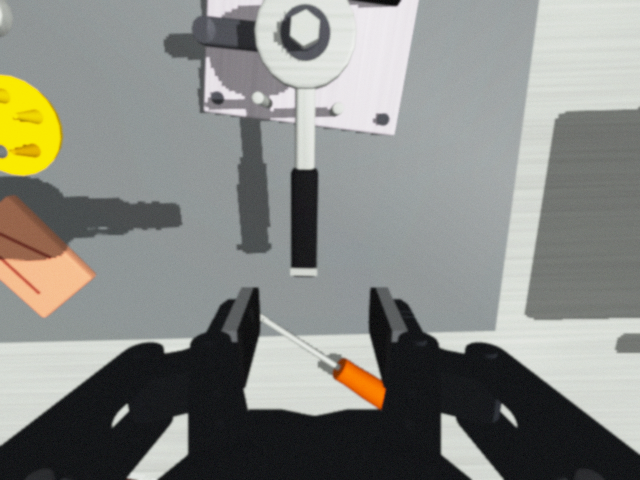

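The wrist view shows the handle running from (305,168) to (303,275), the hex head at (305,30), the pins at (262,98) and (338,108), and the toe pointing left.

Run:
```python
from h import *
d=np.load("w1.npz")
for u,z in[((304,218),.065),((305,168),.065),((303,268),.065),((305,30),.075),((262,98),.068),((338,108),.068)]:print(u,bp(d,u,z,d["E"]).round(4))
```

```text
(304, 218) [ 0.4286 -0.2435  0.065 ]
(305, 168) [ 0.4649 -0.2455  0.065 ]
(303, 268) [ 0.3891 -0.2413  0.065 ]
(305, 30) [ 0.5495 -0.2487  0.075 ]
(262, 98) [ 0.5118 -0.2187  0.068 ]
(338, 108) [ 0.5042 -0.269   0.068 ]
```

Emit:
{"op": "arm_command", "data": {
  "increments": [
    [0.02, -0.028, 0, 0, 0, 0, 0.45],
    [0, 0, 0.19, 0, 0, 0, 0.45],
    [0, 0, 0.19, 0, 0, 0, 0.45],
    [0, 0, 0.18, 0, 0, 0, 0.45],
    [0, 0, 0, 0, 0, 0, 0.65],
    [0, 0, 0, 0, 0, 0, 0.65],
    [0, 0, 0, 0, 0, 0, 0.65]
  ]
}}

```text
time: 2.3
tcp_pos: [0.4265, -0.2454, 0.045]
ee_rot: [3.138, -0.048, 0.008]
contact_force: [-0.4, -0.2, 0.5]
gripper_width: 0.349
gripper_force: 0.0
```

Emit:
{"op": "arm_command", "data": {
  "increments": [
    [0.001, -0.035, 0, 0, 0, 0.044, 0.65],
    [0.001, -0.035, 0, 0, 0, 0.044, 0.65],
    [0.001, -0.035, 0, 0, 0, 0.044, 0.65],
    [0.001, -0.035, 0, 0, 0, 0.044, 0.65],
    [0, 0, 0, 0, 0, 0, 0.65]
  ]
}}

```text
time: 2.8
tcp_pos: [0.4322, -0.2104, 0.045]
ee_rot: [3.102, -0.478, 0.01]
contact_force: [-0.0, -1.2, 0.6]
gripper_width: 0.352
gripper_force: 0.4
```

Emit:
{"op": "arm_command", "data": {
  "increments": [
    [0.001, -0.031, 0, 0, 0, 0.039, 0.65],
    [0.001, -0.031, 0, 0, 0, 0.039, 0.65],
    [0.001, -0.031, 0, 0, 0, 0.039, 0.65],
    [0, 0, 0, 0, 0, 0, 0.65]
  ]
}}

```text
time: 3.2
tcp_pos: [0.4406, -0.1888, 0.0438]
ee_rot: [3.047, -0.76, 0.007]
contact_force: [0.5, -0.7, 1.0]
gripper_width: 0.349
gripper_force: 0.4
```

Run:
```python
from h import *
import cv2
f=grab_frame("top")["color"][:,:,::-1]
cv2.imwrite("pics/t1.png",cv2.resize(f[120:320,340:520],None,fx=3,fy=3))
```

```text
(no output)
```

View pics/t1.png

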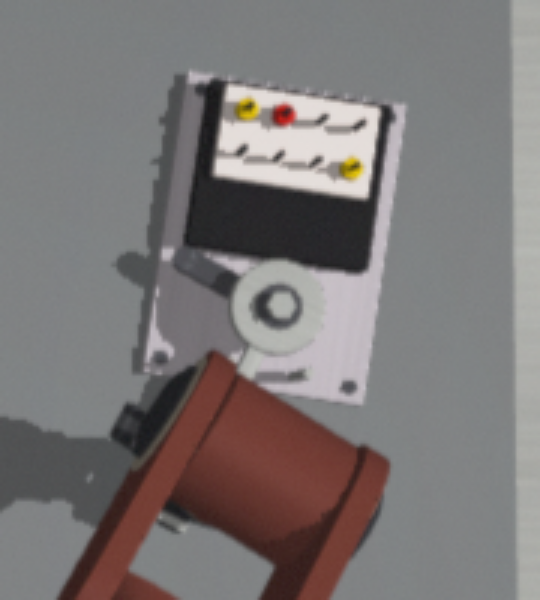

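The toe now points to (190,262) from the axis at (280,305) in the crop. It has turned about 25 degrees and has about 72 left, so I'll swing back.

Emit:
{"op": "arm_command", "data": {
  "increments": [
    [0.002, 0.044, 0, 0, 0, -0.056, 0.65],
    [0.002, 0.044, 0, 0, 0, -0.056, 0.65],
    [0.002, 0.044, 0, 0, 0, -0.056, 0.65],
    [0.002, 0.044, 0, 0, 0, -0.056, 0.65],
    [0.002, 0.044, 0, 0, 0, -0.056, 0.65],
    [0.002, 0.044, 0, 0, 0, -0.056, 0.65],
    [0.002, 0.044, 0, 0, 0, -0.056, 0.65],
    [0, 0, 0, 0, 0, 0, 0.65]
  ]
}}

```text
time: 4.05
tcp_pos: [0.4254, -0.2639, 0.0422]
ee_rot: [3.135, 0.196, 0.002]
contact_force: [-0.2, 0.4, -0.1]
gripper_width: 0.356
gripper_force: 0.1
```

Emit:
{"op": "arm_command", "data": {
  "increments": [
    [0.001, 0.035, -0.01, 0, 0, -0.045, 0.65],
    [0, 0, 0, 0, 0, 0, 0.65]
  ]
}}

```text
time: 4.25
tcp_pos: [0.4266, -0.2716, 0.0443]
ee_rot: [3.127, 0.304, 0.001]
contact_force: [-1.0, 0.3, 0.0]
gripper_width: 0.35
gripper_force: 0.2
```

Emit:
{"op": "arm_command", "data": {
  "increments": [
    [0.002, -0.044, 0, 0, 0, 0.056, 0.65],
    [0.002, -0.044, 0, 0, 0, 0.056, 0.65],
    [0.002, -0.044, 0, 0, 0, 0.056, 0.65],
    [0.002, -0.044, 0, 0, 0, 0.056, 0.65],
    [0.002, -0.044, 0, 0, 0, 0.056, 0.65],
    [0.002, -0.044, 0, 0, 0, 0.056, 0.65],
    [0.002, -0.044, 0, 0, 0, 0.056, 0.65],
    [0, 0, 0, 0, 0, 0, 0.65]
  ]
}}

```text
time: 5.05
tcp_pos: [0.4354, -0.195, 0.0442]
ee_rot: [3.072, -0.655, 0.001]
contact_force: [-0.5, -0.8, 0.1]
gripper_width: 0.346
gripper_force: 0.3
```

Emit:
{"op": "arm_command", "data": {
  "increments": [
    [0.002, -0.039, 0, 0, 0, 0.05, 0.65],
    [0, 0, 0, 0, 0, 0, 0.65]
  ]
}}

```text
time: 5.25
tcp_pos: [0.4396, -0.1869, 0.0441]
ee_rot: [3.045, -0.773, 0.0]
contact_force: [-0.6, -0.7, 0.0]
gripper_width: 0.344
gripper_force: 0.4
```

Emit:
{"op": "arm_command", "data": {
  "increments": [
    [0.002, 0.048, 0, 0, 0, -0.061, 0.65],
    [0.002, 0.048, 0, 0, 0, -0.061, 0.65],
    [0.002, 0.048, 0, 0, 0, -0.061, 0.65],
    [0.002, 0.048, 0, 0, 0, -0.061, 0.65],
    [0.002, 0.048, 0, 0, 0, -0.061, 0.65],
    [0.002, 0.048, 0, 0, 0, -0.061, 0.65],
    [0.002, 0.048, 0, 0, 0, -0.061, 0.65],
    [0, 0, 0, 0, 0, 0, 0.65]
  ]
}}

```text
time: 6.05
tcp_pos: [0.4253, -0.2695, 0.0439]
ee_rot: [-3.13, -0.27, -0.0]
contact_force: [-0.4, 0.4, 0.6]
gripper_width: 0.349
gripper_force: 0.2
```

Emit:
{"op": "arm_command", "data": {
  "increments": [
    [0.002, -0.048, 0, 0, 0, 0.061, 0.65],
    [0.002, -0.048, 0, 0, 0, 0.061, 0.65],
    [0.002, -0.048, 0, 0, 0, 0.061, 0.65],
    [0.002, -0.048, 0, 0, 0, 0.061, 0.65],
    [0.002, -0.048, 0, 0, 0, 0.061, 0.65],
    [0.002, -0.048, 0, 0, 0, 0.061, 0.65],
    [0, 0, 0, 0, 0, 0, 0.65]
  ]
}}

```text
time: 6.75
tcp_pos: [0.4333, -0.1968, 0.0438]
ee_rot: [3.078, -0.627, 0.0]
contact_force: [-0.4, -0.7, 0.6]
gripper_width: 0.35
gripper_force: 0.3
```

Run:
```python
from h import *
import cv2
f=grab_frame("top")["color"][:,:,::-1]
cv2.imwrite("pics/t2.png",cv2.resize(f[120:320,340:520],None,fx=3,fy=3))
```

```text
(no output)
```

View pics/t2.png

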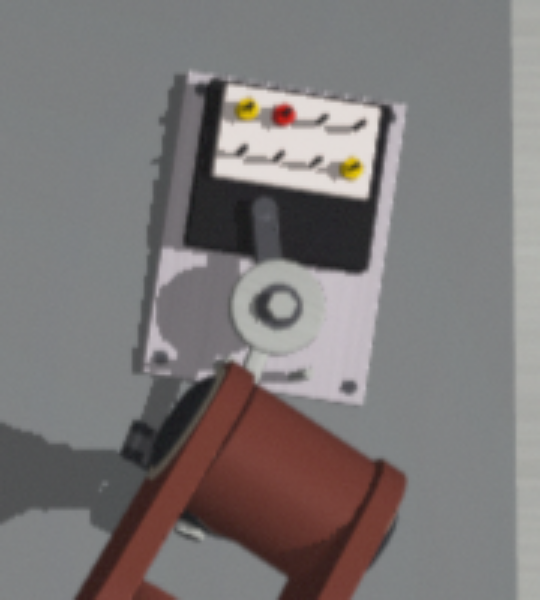

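The toe tip is at (263,205) and the axis at (279,305), so about 17 degrees remain. One more stroke should bring it to the stop.

Emit:
{"op": "arm_command", "data": {
  "increments": [
    [0.002, -0.039, 0, 0, 0, 0.05, 0.65],
    [0, 0, 0, 0, 0, 0, 0.65],
    [0.002, 0.048, 0, 0, 0, -0.061, 0.65],
    [0.002, 0.048, 0, 0, 0, -0.061, 0.65],
    [0.002, 0.048, 0, 0, 0, -0.061, 0.65],
    [0.002, 0.048, 0, 0, 0, -0.061, 0.65],
    [0.002, 0.048, 0, 0, 0, -0.061, 0.65],
    [0, 0, 0, 0, 0, 0, 0.65]
  ]
}}

```text
time: 7.6
tcp_pos: [0.4226, -0.2479, 0.0439]
ee_rot: [3.142, -0.004, 0.0]
contact_force: [-0.1, -0.5, -0.2]
gripper_width: 0.351
gripper_force: 0.0
```

Emit:
{"op": "arm_command", "data": {
  "increments": [
    [0.002, -0.044, 0, 0, 0, 0.056, 0.65],
    [0.002, -0.044, 0, 0, 0, 0.056, 0.65],
    [0.002, -0.044, 0, 0, 0, 0.056, 0.65],
    [0.002, -0.044, 0, 0, 0, 0.056, 0.65],
    [0.002, -0.044, 0, 0, 0, 0.056, 0.65],
    [0, 0, 0, 0, 0, 0, 0.65]
  ]
}}

```text
time: 8.2
tcp_pos: [0.435, -0.1923, 0.0436]
ee_rot: [-3.065, 0.687, 0.001]
contact_force: [-0.2, 0.3, -1.1]
gripper_width: 0.35
gripper_force: 0.0
```

Emit:
{"op": "arm_command", "data": {
  "increments": [
    [0, 0.01, 0, 0, 0, 0, 0.45],
    [0, 0, 0, 0, 0, 0, 0.45],
    [0, 0, -0.1, 0, 0, 0, 0.45],
    [0, 0, -0.19, 0, 0, 0, 0.45],
    [0, 0, -0.19, 0, 0, 0, 0.45],
    [0, 0, -0.19, 0, 0, 0, 0.45],
    [0, 0, 0, 0, 0, 0, 0.45],
    [0, 0, 0, 0, 0, 0, 0.45]
  ]
}}

```text
time: 9.0
tcp_pos: [0.4346, -0.1965, 0.2131]
ee_rot: [3.064, -0.689, 0.005]
contact_force: [-0.6, -0.2, -1.4]
gripper_width: 0.551
gripper_force: 0.0
```

Run:
```python
from h import *
import cv2
f=grab_frame("top")["color"][:,:,::-1]
a=cv2.resize(f[120:320,340:520],None,fx=2,fy=2)
w=cv2.resize(grab_frame("wrist")["color"][:,:,::-1],(440,330))
c=np.zeros((400,800,3),np.uint8);c[:400,:360]=a;c[:330,360:]=w
cv2.imwrite("pics/t3.png",c)
```

```text
(no output)
```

View pics/t3.png

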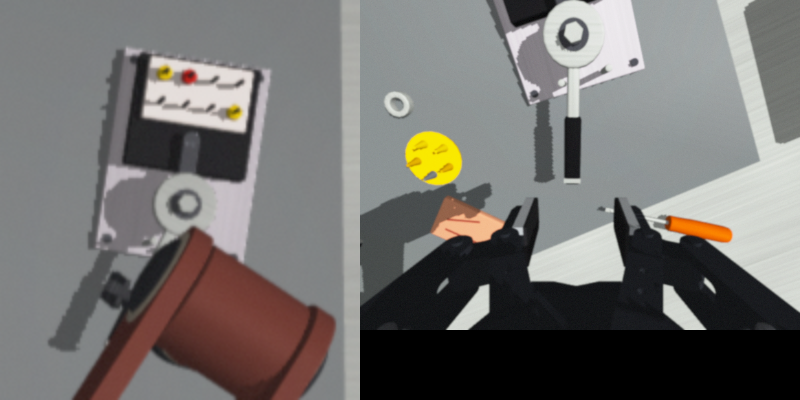

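The toe tip is at (192,137) and its axis at (187,203) in the left crop. That looks a few degrees short of the stop, so I'll do one more stroke and watch for the slip force.

Emit:
{"op": "arm_command", "data": {
  "increments": [
    [0, -0.01, 0.19, 0, 0, 0, 0.45],
    [0, 0, 0.19, 0, 0, 0, 0.45],
    [0, 0, 0.19, 0, 0, 0, 0.45],
    [0, 0, 0.1, 0, 0, 0, 0.45],
    [0, 0, 0, 0, 0, 0, 0.65],
    [0, 0, 0, 0, 0, 0, 0.65],
    [0, 0, 0, 0, 0, 0, 0.65]
  ]
}}

```text
time: 9.8
tcp_pos: [0.4361, -0.1941, 0.0454]
ee_rot: [3.064, -0.689, 0.004]
contact_force: [0.3, -0.2, 0.3]
gripper_width: 0.344
gripper_force: 0.0
```

Emit:
{"op": "arm_command", "data": {
  "increments": [
    [0.002, 0.048, 0, 0, 0, -0.061, 0.65],
    [0.002, 0.048, 0, 0, 0, -0.061, 0.65],
    [0.002, 0.048, 0, 0, 0, -0.061, 0.65],
    [0.002, 0.048, 0, 0, 0, -0.061, 0.65],
    [0.002, 0.048, 0, 0, 0, -0.061, 0.65],
    [0.002, 0.048, 0, 0, 0, -0.061, 0.65],
    [0, 0, 0, 0, 0, 0, 0.65]
  ]
}}

```text
time: 10.5
tcp_pos: [0.4251, -0.2656, 0.0464]
ee_rot: [3.132, 0.206, 0.005]
contact_force: [0.9, 0.4, 0.8]
gripper_width: 0.35
gripper_force: 0.2
```

Emit:
{"op": "arm_command", "data": {
  "increments": [
    [0.002, -0.044, 0, 0, 0, 0.056, 0.65],
    [0.002, -0.044, 0, 0, 0, 0.056, 0.65],
    [0.002, -0.044, 0, 0, 0, 0.056, 0.65],
    [0.001, -0.022, 0, 0, 0, 0.028, 0.65]
  ]
}}

```text
time: 10.9
tcp_pos: [0.4257, -0.2251, 0.0455]
ee_rot: [3.127, -0.281, 0.004]
contact_force: [1.1, -0.7, -0.1]
gripper_width: 0.349
gripper_force: 0.0
```

Emit:
{"op": "arm_command", "data": {
  "increments": [
    [0.001, -0.022, 0, 0, 0, 0.028, 0.65],
    [0.001, -0.022, 0, 0, 0, 0.028, 0.65]
  ]
}}

```text
time: 11.1
tcp_pos: [0.4281, -0.2148, 0.0454]
ee_rot: [3.111, -0.417, 0.003]
contact_force: [-2.9, -1.4, -0.1]
gripper_width: 0.35
gripper_force: 1.4
```

Emit:
{"op": "arm_command", "data": {
  "increments": [
    [0.001, -0.022, 0, 0, 0, 0.028, 0.65],
    [0.001, -0.022, 0, 0, 0, 0.028, 0.65]
  ]
}}

```text
time: 11.3
tcp_pos: [0.4318, -0.204, 0.0453]
ee_rot: [3.091, -0.555, 0.004]
contact_force: [0.7, -0.2, -0.8]
gripper_width: 0.349
gripper_force: 0.0
```

Emit:
{"op": "arm_command", "data": {
  "increments": [
    [0.001, -0.022, 0, 0, 0, 0.028, 0.65],
    [0.001, -0.022, 0, 0, 0, 0.028, 0.65]
  ]
}}

```text
time: 11.5
tcp_pos: [0.4359, -0.1944, 0.0453]
ee_rot: [3.063, -0.689, 0.003]
contact_force: [-0.4, -0.4, 0.4]
gripper_width: 0.345
gripper_force: 0.0
```

Emit:
{"op": "arm_command", "data": {
  "increments": [
    [0, 0.01, 0, 0, 0, 0, 0.45],
    [0, 0, 0, 0, 0, 0, 0.45],
    [0, 0, -0.1, 0, 0, 0, 0.45],
    [0, 0, -0.19, 0, 0, 0, 0.45],
    [0, 0, -0.19, 0, 0, 0, 0.45],
    [0, 0, -0.19, 0, 0, 0, 0.45],
    [0.2, 0, 0, 0, 0, 0, 0.45],
    [0, 0, 0, 0, 0, 0, 0.45]
  ]
}}

```text
time: 12.3
tcp_pos: [0.4831, -0.2198, 0.2135]
ee_rot: [3.064, -0.685, 0.008]
contact_force: [-1.5, 1.4, -1.0]
gripper_width: 0.551
gripper_force: 0.0
```

Run:
```python
from h import *
import cv2
f=grab_frame("top");img=f["color"][:,:,::-1]
a=cv2.resize(img[160:260,390:480],None,fx=4,fy=4,interpolation=cv2.INTER_CUBIC)
s=readout.state();M=R.from_rotvec(s["ee_rot"]).as_matrix()
w=grab_frame("wrist");T=np.eye(4);T[:3,:3]=M;T[:3,3]=s["tcp_pos"];E=np.linalg.inv(T@w["hand_eye"]);np.savez("w2.npz",E=E,mtx=w["mtx"])
c=np.zeros((400,800,3),np.uint8);c[:400,:360]=a;c[:330,360:]=cv2.resize(w["color"][:,:,::-1],(440,330))
cv2.imwrite("pics/t4.png",c)
# expected pixels of closed toe tip and of 11 deg short, drawn as numbers in crop
O=np.array([.549,-.2475])
for d in(0,5.7,11.4):
    t=np.radians(-8.5+d);p=[*(O+.079*np.array([np.cos(t),np.sin(t)])),.046]
    q=f["mtx"]@(f["extrinsics"][:3]@np.r_[p,1]);q=q[:2]/q[2]
    qw=w["mtx"]@(E[:3]@np.r_[p,1]);qw=qw[:2]/qw[2]
    print(d,((q-[390,160])*4).round(1),(qw*440/640+[360,0]).round(1))
q=f["mtx"]@(f["extrinsics"][:3]@np.r_[O,.046,1]);print("axis",((q[:2]/q[2]-[390,160])*4).round(1))
```

```text
0 [183.2 100.2] [552.4  15.5]
5.7 [168.2  98.6] [545.8  18.2]
11.4 [153.2  98.6] [539.5  21.6]
axis [161.3 249.1]
```

View pics/t4.png

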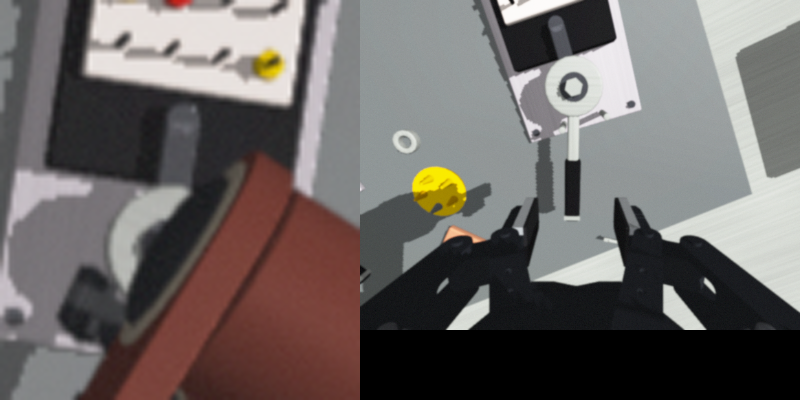

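The toe tip is at about (184,103) in the top crop. The closed position predicts (183,100), so the toe is at its stop, and the gripper is clear of everything.

```bash
python3 -c "
from station import bot
print(bot.close_job())"
```

```text
the job is handed in; nothing more can be done
None
```

The clamp toe is at its stop, straight over the board's edge. It was turned with the wrench only, the gripper is clear, the spare wrench was left alone, and the job was handed in after about 12 s of the 48 s limit (no verdict was returned).

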